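# Weigh a tin on the beam balance

## Robot

A 7-joint arm with a two-finger parallel gripper is mounted at the origin on the work surface. World frame = base frame: x ahead of the robot, y to its left, z up, the work surface at z = 0. Lengths are in m, angles in rad, forces in N, time in s.
With the tool pointing down it reaches from about 0.425 to 0.875 m from the base axis. Payload 8.4 kg.
Tool frame: the origin (TCP) lies on the centre line of the jaws, within the pads' length; the fingertips stand tips_ahead ahead of it and the grasp point (between the pads) is the TCP (tips_ahead is the distance from the TCP to the fingertips, in m); z points along the fingers, y is the direction in which the jaws open and shut (so a half turn about z gives the same grasp; the last joint's range is limited). The gripper opens to 85 mm and grips with 20 to 120 N. Pads are 22 mm wide; open, the fingers measure 114 mm over their backs; the gripper's body (76 mm by 85 mm) begins 54 mm behind the grasp point. The pads swing forward as they close: fully open they stand 13 mm farther back than shut.
Start: joints at [-1.35, 0.333, 0.04, 1.465, -0.013, 1.343, -0.059], TCP at [0.204, 0.617, 0.25] pointing down, gripper open.
Joint ranges: [-2.58, 2.58], [-0.38, 2.09], [-1.3, 1.39], [0.25, 2.4], [-1.5, 4.64], [0.08, 2.09], [-2.65, 2.65]. Speed limits (rad/s): [2.22, 2.22, 2.79, 2.79, 3.14, 3.14, 3.14].

## Interface

Orientations are given as a unit quaternion [w, x, y, z].
In Python, from bench import * gives the robot as it stands.
- The arm moves only by the shell command python3 -m crank 'ROWS'. ROWS is a JSON object of lists of equal length, an entry for each row: "slide": the shift along the tool's x, y, z in m, a list of three; "yaw": the turn about the tool's z in degrees; "gripper": the gripper command: -1 is fully open, 1 is shut, values between are in proportion. A call has 1 to 10 rows; each row shifts and turns the commanded pose from where the row before left it, along the tool's axes as they then stand; what a row does not reach is not made up. A row lasts 1/12 s, in which the tool goes at most 41.7 mm and 7.16 degrees, less where a joint would pass 70% of its speed; a pose out of reach is approached as far as the arm can. A call is refused whole if a number of a shift passes 0.0417 or a number of a turn 7.16, either way. A call with a gripper value outside its range is refused whole. The fingers move at their own pace and stop on an object; the grip force is fixed at half the most. Time passes only in rows, so rows that do not move let the fingers close. It gives the time, the measured TCP pose, the force and the opening at its end, in the units of the state.
- read_state(): the state, without advancing time (a new reading comes with each control period).
- get_image(name): name is "scene" or "top" or "wrist"; returns (picture, depth): 420x560x3 uint8, red, green, blue; 420x560 float32, m along the optical axis (not along the pixel's ray), 0 where there is no reading.
- camera_info(name): a dict with "fx", "fy", "cx", "cy" (pixels), "rvec" (rotation vector, rad) and "tvec" (3), from world to camera coordinates, as OpenCV has them. Camera axes: x right, y down, z forward; pixel columns grow to the right and rows downward; lengths in m; the calibration is good to about 2 mm. A picture is of the moment at which its call begins: read the wrist's pose just before it. camera_info takes no time and is no camera call; for the wrist camera it gives the pose at the moment of the call.
- job_done(): hands the job in, once; it reports no verdict.
Trained networks look in the newest picture that a camera, given by its name, has taken for a name from the list of things; names that differ only in an ending like _2 or _b are one class to them, and where a whole thing is asked for, a point or a joint stands for the part that bears it (a point fixed in the world has none). Each returns a list of dicts, best first, with "confidence" (0 to 1); they miss things now and then, are a little off and sometimes report something else, mostly with a low value. They report only what shows in the picture. A call takes as long as a camera call. They do not tell look-alikes from the thing itself.
- masks_of(camera, query): "pixels" (420x560 bool, what is visible of it) and "location" ([row, column] as shares, 0 to 1, of the picture: columns of its width, rows of its height, amid what is visible of it).
- tip_of(camera, query): "location" ([row, column] as shares, 0 to 1, of the picture: columns of its width, rows of its height: a listed point, or the origin of a listed thing).
The state is a dict: "time_s": time; "q": joint angles; "qvel": joint speeds; "tau": joint torques, N m; "eef_pos": TCP position; "eef_rot": TCP orientation; "wrist_force": force on the tool from outside, world axes, zero at the start; "ft_torque": the same for the moment, N m; "grip_width": opening from 0.0 (shut) to 1.0 (fully open).
Only numpy, scipy, OpenCV 4.12 (cv2) and the standard library are available. Lean on these libraries where they do the work, as an engineer would, in place of code of your own. Each camera call takes 0.05 s, during which the arm holds its last target. There are 200 camera calls.

## Task

Weigh the middle one of the three tins that stand in a row: set it upright in the balance's left pan (on the robot's left), then load the right pan with brass weights until the beam hangs level and still. Set things down without dropping them and do not lean on the balance. Weights that are not needed stay out of the pans, standing upright, and the other two tins, the bowl, the tumbler, the bottle and the hairbrush stay where they are.

Things in the scene. Friction and masses are not known exactly. Their poses are not given: they have to be found in the camera images.
- beam (a joint): Tilt of the balance's beam in rad: 0 level, positive with the left (+y) pan down; stops at +0.12 and -0.12. It is springy about level, its weight hanging low: near level 50 g more in one pan tilts it about 0.08 rad, and 80 g more takes it to its stop. It settles in about 1.5 s. A thin steel pointer hangs from its middle, on the far side.
- balance: Brass beam balance, fixed. Origin on the sideboard under its column, x axis square to the beam, away from the robot, y axis along the beam to the left pan. Dark wooden base 360 (y) x 130 x 22 mm high, column 20 mm thick, beam 330 mm between its hooks, 8 mm thick, 20 mm high, centred 300 mm above the sideboard. All its parts belong to it.
- left_pan (a point): Centre of the left (+y) pan's floor, top face: 60 mm above the sideboard with the beam level, 20 mm higher or lower at the stops. Brass pan: flat floor of 52 mm radius, rim of 68 mm radius, 12 mm high. It hangs 240 mm below the beam's end, stays upright and can swing.
- right_pan (a point): Centre of the right (-y) pan's floor, top face; it is like the left pan. Each pan hangs in a rigid wire stirrup: two 4 mm legs, 67 mm either side of the pan's centre along the beam, rise straight for 125 mm above its floor, then close to a hook under the beam. Each pan is open to the robot's side, but the beam is above it.
- tin_board: Board under the tins, fixed: 250 x 85 x 10 mm, origin at the centre of its underside, x axis along the row of tins.
- weight_board: Board under the weights, fixed: 190 x 58 x 10 mm, origin at the centre of its underside, x axis along the row of weights.
- tin_1_mid (a point): Centre (half-way up) of one of three sealed steel tins that look alike, upright cylinders 62 mm in diameter and 62 mm high. They stand in a row on their board at 78 mm spacing, in any order. Each weighs somewhere from 190 to 310 g, and near to a sum of the brass weights.
- tin_2_mid (a point): Centre (half-way up) of one of three sealed steel tins that look alike, upright cylinders 62 mm in diameter and 62 mm high. They stand in a row on their board at 78 mm spacing, in any order. Each weighs somewhere from 190 to 310 g, and near to a sum of the brass weights.
- tin_3_mid (a point): Centre (half-way up) of one of three sealed steel tins that look alike, upright cylinders 62 mm in diameter and 62 mm high. They stand in a row on their board at 78 mm spacing, in any order. Each weighs somewhere from 190 to 310 g, and near to a sum of the brass weights.
- weight_large_mid (a point): Centre (half-way up) of the large brass weight, 200 g: an upright cylinder 29 mm in diameter and 34 mm high with a knob on top, 50 mm high in all. The weights stand in a row on their board at 64 mm spacing, in any order.
- weight_medium_mid (a point): Centre (half-way up) of the medium brass weight, 100 g: an upright cylinder 23 mm in diameter and 26 mm high with a knob on top, 40 mm high in all. The weights stand in a row on their board at 64 mm spacing, in any order.
- weight_small_mid (a point): Centre (half-way up) of the small brass weight, 50 g: an upright cylinder 18 mm in diameter and 21 mm high with a knob on top, 34 mm high in all. The weights stand in a row on their board at 64 mm spacing, in any order.
- bowl: White porcelain bowl, 124 mm across, 55 mm high; origin under its centre. Bystander.
- tumbler: Glass tumbler upside down, 72 mm across, 105 mm high; origin under its centre. Bystander.
- bottle: Silver aluminium drink bottle with its cap on, 68 mm across, 211 mm high, upright; origin under its centre. Bystander.
- hairbrush: Black plastic hairbrush lying bristles up, 230 mm long, 58 mm wide, 31 mm high; origin on the sideboard at its middle, x axis towards its head. Bystander.
There are look-alikes about, which are no part of the job. Leave any blue or orange look-alike of the part that bears tin_1_mid alone.

How it is judged:
By the outcome, as a careful person would: the job done as asked, in the order asked, and still so for the second after the job is handed in, with the robot touching nothing.
It also fails if it takes over 72 s, if anything falls off the work surface, if the arm or the gripper's body presses on something with over 40 N, if the wrist force passes 120 N, or if a joint passes its speed limit or range.

## Working session

There is one attempt and no reset: what is moved stays moved. The work goes in short steps, Python scripts to look and compute and a shell command to move; the robot and the scene stay as the last step left them, time stands still between calls to the robot, and variables do not carry over. Pictures are saved under pics/ and viewed, about 8 in all and at most 12, crops included, and the job is handed in when it is done.

```bash
mkdir -p pics; ls; cat > h.py <<'E'
from bench import *
import numpy as np, cv2
def cam(n):
    c=camera_info(n); R=cv2.Rodrigues(np.array(c["rvec"],float))[0]; return c,R,np.array(c["tvec"],float).ravel()
def pix2w(n,r,c_,d):
    c,R,t=cam(n); p=np.array([(c_-c["cx"])/c["fx"]*d,(r-c["cy"])/c["fy"]*d,d]); return R.T@(p-t)
def atz(n,r,c_,z):
    c,R,t=cam(n); o=-R.T@t; v=R.T@np.array([(c_-c["cx"])/c["fx"],(r-c["cy"])/c["fy"],1]); return o+v*(z-o[2])/v[2]
def shot(n,f):
    p,d=get_image(n); cv2.imwrite("pics/"+f,p[:,:,::-1]); return p,d
E
python3 - <<'E'
from h import *
s=read_state(); print({k:np.round(s[k],3).tolist() for k in s})
a,_=shot("scene","s0.png"); b,_=shot("top","t0.png")
zs=dict(left_pan=.06,right_pan=.06,tin_board=0,weight_board=0,tin_1_mid=.041,weight_large_mid=.027,weight_medium_mid=.023,weight_small_mid=.0205,balance=0,bowl=0,bottle=0,tumbler=0,hairbrush=0)
for n in ["top","scene"]:
  for q in zs:
    for x in tip_of(n,q)[:5]:
        r,c=x["location"][0]*420,x["location"][1]*560
        print(n,q,round(x["confidence"],2),int(r),int(c),atz(n,r,c,zs[q]).round(3))
E
```

```text
pics
{'time_s': 0.0, 'q': [-1.35, 0.334, 0.04, 1.466, -0.013, 1.343, -0.058], 'qvel': [0.001, -0.002, -0.002, -0.001, -0.001, 0.0, -0.001], 'tau': [-0.0, -65.856, 1.365, -40.554, 0.017, 0.013, -0.0], 'eef_pos': [0.204, 0.617, 0.249], 'eef_rot': [-0.0, 0.159, 0.987, -0.001], 'wrist_force': [0.68, 0.074, -0.219], 'ft_torque': [-0.005, -0.001, -0.032], 'grip_width': 0.999}
top left_pan 0.9 206 219 [0.592 0.201 0.06 ]
top right_pan 0.95 198 322 [ 0.624 -0.145  0.06 ]
top right_pan 0.66 191 389 [ 0.653 -0.373  0.06 ]
top right_pan 0.47 251 161 [0.439 0.386 0.06 ]
top tin_board 0.97 253 165 [0.439 0.39  0.   ]
top weight_board 0.66 254 388 [ 0.443 -0.378  0.   ]
top weight_board 0.46 155 292 [ 0.793 -0.045  0.   ]
top tin_1_mid 0.91 301 208 [0.278 0.227 0.041]
top tin_1_mid 0.75 268 205 [0.387 0.242 0.041]
top tin_1_mid 0.67 273 171 [0.367 0.352 0.041]
top tin_1_mid 0.54 186 168 [0.664 0.38  0.041]
top weight_large_mid 0.41 236 394 [ 0.502 -0.395  0.027]
top weight_medium_mid 0.59 270 385 [ 0.388 -0.363  0.023]
top weight_small_mid 0.59 257 386 [ 0.431 -0.368  0.02 ]
top balance 0.77 208 2
[... 595 characters left out ...]
 [0.396 0.219 0.041]
scene tin_1_mid 0.61 181 279 [0.356 0.351 0.041]
scene tin_1_mid 0.28 331 178 [ 0.476 -0.411  0.041]
scene weight_large_mid 0.64 332 196 [ 0.508 -0.383  0.027]
scene weight_medium_mid 0.47 308 164 [ 0.381 -0.351  0.023]
scene weight_small_mid 0.62 308 166 [ 0.384 -0.347  0.02 ]
scene weight_small_mid 0.43 320 178 [ 0.437 -0.367  0.02 ]
scene balance 0.93 257 302 [0.6   0.036 0.   ]
scene bowl 0.77 205 363 [0.667 0.396 0.   ]
scene bottle 0.92 368 253 [ 0.676 -0.395  0.   ]
scene tumbler 0.71 248 234 [ 0.393 -0.02   0.   ]
scene hairbrush 0.62 289 351 [ 0.786 -0.034  0.   ]
scene hairbrush 0.6 275 284 [ 0.592 -0.066  0.   ]
scene hairbrush 0.57 186 327 [0.501 0.462 0.   ]
```

```bash
python3 -c "
import cv2;a=cv2.imread('pics/s0.png');b=cv2.imread('pics/t0.png')
cv2.imwrite('pics/s0b.png',cv2.resize(a,(800,600)));cv2.imwrite('pics/t0b.png',cv2.resize(b,(800,600)))"
```

```text
(no output)
```

View pics/s0b.png

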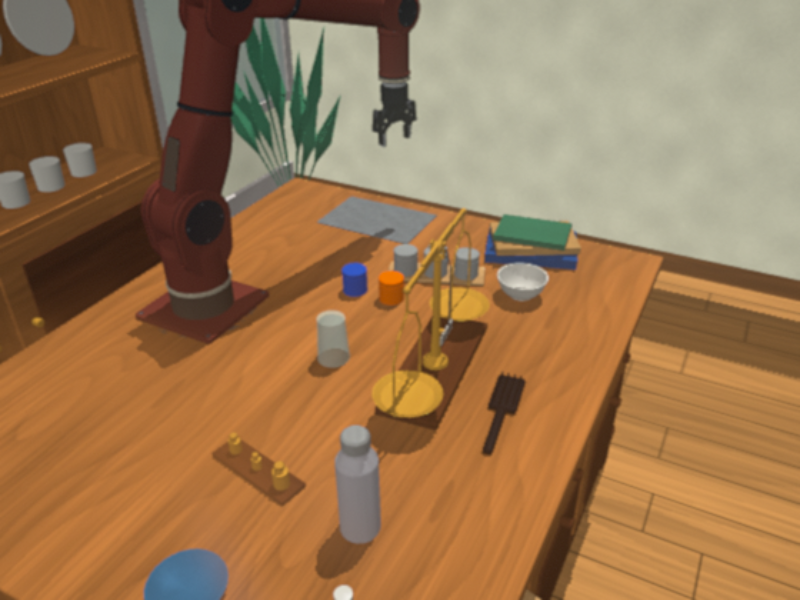

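View pics/t0b.png

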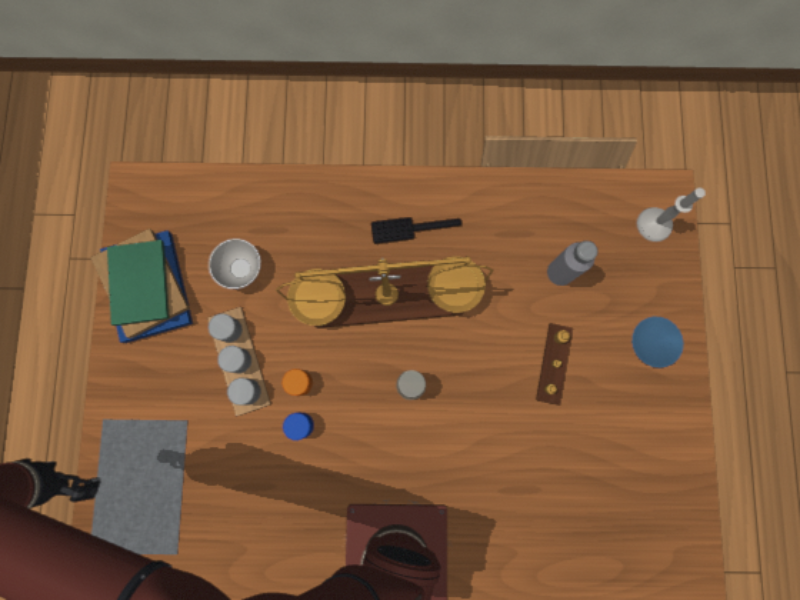

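The first view shows three grey tins on the left board at (224,327), (233,358) and (242,391) of the 800x600 top picture. The blue and orange tins stand apart, at (298,426) and (296,382). The middle one of the row is (233,358). The weights are large (563,336), small (556,363) and medium (551,389). The tool stays vertical and the beam is over the pans, so I'll measure the gripper and wrist profile, and get exact positions from depth.

```bash
python3 - <<'E'
from h import *
from scipy.ndimage import label
def cloud(n):
    p,d=get_image(n); c,R,t=cam(n); v,u=np.mgrid[:420,:560]
    P=np.stack([(u-c["cx"])/c["fx"]*d,(v-c["cy"])/c["fy"]*d,d],-1); return p,d,(P-t)@R
p,d,W=cloud("scene"); e=np.array(read_state()["eef_pos"])
c,R,t=cam("scene"); ax=R[0]; ax=ax-ax[2]*np.array([0,0,1]); ax/=np.linalg.norm(ax)
print("scene cam pos",(-R.T@t).round(2), c["fx"])
m=(d>0)&(np.linalg.norm(W[...,:2]-e[:2],axis=-1)<.2)
for z in np.arange(.22,.62,.02):
    q=W[m&(abs(W[...,2]-z)<.01)]
    if len(q): l=(q-e)@ax; print(round(z-e[2],2),len(q),"lat",l.min().round(3),l.max().round(3))
for n in ["top"]:
    p,d,W=cloud(n); print("top cam",(-cam(n)[1].T@cam(n)[2]).round(2),cam(n)[0]["fx"])
    X,Y,Z=W[...,0],W[...,1],W[...,2]
    for nm,b,zr in [("tin",(.3,.6,.3,.5),(.062,.085)),("wt",(.33,.57,-.45,-.3),(.022,.07)),("tumb",(.3,.5,-.1,.06),(.09,.12)),("orange/blue",(.25,.45,.18,.28),(.05,.09)),("bowl",(.58,.75,.3,.5),(.045,.065))]:
        k=(d>0)&(X>b[0])&(X<b[1])&(Y>b[2])&(Y<b[3])&(Z>zr[0])&(Z<zr[1]); L,N=label(k)
        for i in range(1,N+1):
            q=W[L==i]
            if len(q)>3: print(nm,len(q),q.mean(0).round(3),((q.min(0)+q.max(0))/2).round(3),np.ptp(q,axis=0).round(3))
    k=(d>0)&(Z>.26)&(Z<.33)&(X>.5)&(X<.72)&(abs(Y-.03)<.25)
    q=W[k]; f=np.polyfit(q[:,1],q[:,0],1); print("beam x=",f.round(4),"z",q[:,2].mean(),"y",q[:,1].min(),q[:,1].max())
    for s,cy in [("L",.2),("R",-.145)]:
        k=(d>0)&(Z>.03)&(Z<.09)&(abs(X-.6)<.1)&(abs(Y-cy)<.09); q=W[k]; print("pan",s,len(q),((q.min(0)+q.max(0))/2).round(3),np.ptp(q,axis=0).round(3),np.median(q[:,2]).round(3))
E
```

```text
scene cam pos [ 1.1  -1.06  0.96] 500.3636953145195
-0.01 17 lat -0.039 0.044
0.01 51 lat -0.042 0.044
0.03 50 lat -0.057 0.053
0.05 129 lat -0.057 0.061
0.07 146 lat -0.056 0.061
0.09 149 lat -0.055 0.056
0.11 72 lat -0.033 0.036
0.13 101 lat -0.032 0.036
0.15 114 lat -0.032 0.037
0.17 95 lat -0.039 0.044
0.19 126 lat -0.038 0.044
0.21 116 lat -0.038 0.04
0.23 125 lat -0.037 0.04
0.25 125 lat -0.037 0.04
0.27 119 lat -0.036 0.04
0.29 135 lat -0.039 0.048
0.31 123 lat -0.061 0.066
0.33 232 lat -0.125 0.066
0.35 307 lat -0.128 0.066
top cam [ 0.35 -0.01  1.37] 394.85878830289056
tin 280 [0.515 0.408 0.071] [0.516 0.409 0.071] [0.061 0.06  0.017]
tin 287 [0.441 0.381 0.071] [0.441 0.381 0.071] [0.059 0.06  0.017]
tin 295 [0.368 0.355 0.071] [0.368 0.356 0.072] [0.061 0.063 0.017]
wt 71 [ 0.505 -0.386  0.047] [ 0.506 -0.389  0.044] [0.027 0.027 0.042]
wt 24 [ 0.442 -0.374  0.035] [ 0.442 -0.376  0.034] [0.014 0.016 0.023]
wt 43 [ 0.382 -0.357  0.041] [ 0.382 -0.359  0.041] [0.02  0.02  0.031]
tumb 290 [ 0.389 -0.031  0.105] [ 0.388 -0.031  0.101] [0.06  0.058 0.02 ]
orange/blue 286 [0.391 0.234 0.061] [0.391 0.234 0.061] [0.059 0.059 0.02 ]
orange/blue 294 [0.292 0.228 0.061] [0.292 0.229 0.06 ] [0.057 0.062 0.018]
bowl 203 [0.681 0.406 0.052] [0.671 0.395 0.053] [0.121 0.121 0.015]
bowl 7 [0.621 0.359 0.054] [0.621 0.36  0.053] [0.008 0.012 0.009]
beam x= [-0.1056  0.6076] z 0.3047274385532636 y -0.13933332635852422 0.1983654700526192
pan L 1112 [0.589 0.193 0.068] [0.134 0.136 0.036] 0.061
pan R 1096 [ 0.624 -0.134  0.07 ] [0.135 0.135 0.036] 0.061
```

```bash
python3 - <<'E'
import cv2
a=cv2.imread('pics/s0.png'); c=cv2.resize(a[0:120,230:330],None,fx=5,fy=5,interpolation=cv2.INTER_CUBIC)
b=cv2.imread('pics/t0.png'); e=cv2.resize(b[200:300,130:230],None,fx=3,fy=3,interpolation=cv2.INTER_CUBIC)
import numpy as np
o=np.zeros((600,800,3),np.uint8); o[:,:500]=c; o[:300,500:]=e; cv2.imwrite('pics/c1.png',o)
E
```

```text
(no output)
```

View pics/c1.png

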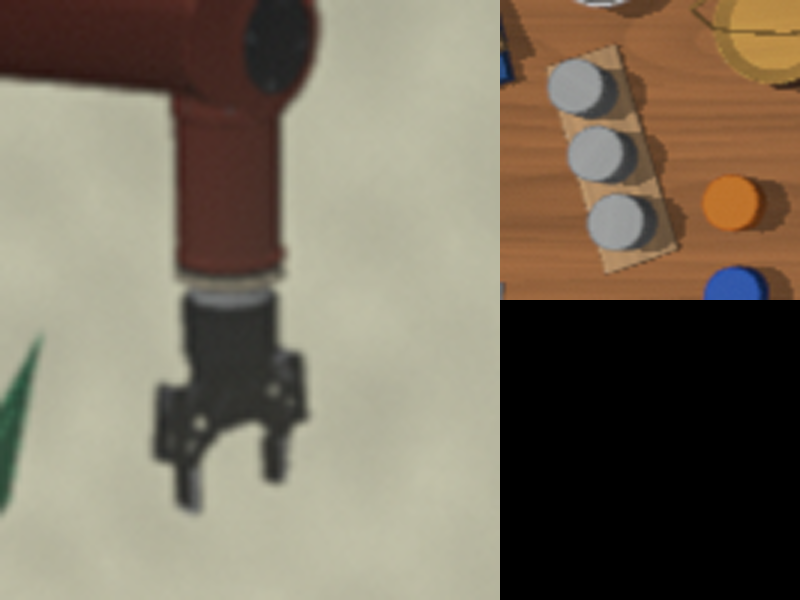

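```bash
python3 -c "
import bench;print([n for n in dir(bench) if n[0]!='_'], getattr(bench,'tips_ahead',None))"
python3 -m crank '{"slide":[[0,0,0],[0,0,0],[0,0,0],[0,0,0]],"yaw":[-6.1,-6.1,-6.1,-6.05],"gripper":[-1,-1,-1,-1]}'
python3 -m crank '{"slide":[[-0.0204,-0.026,0.009],[-0.0204,-0.026,0.009],[-0.0204,-0.026,0.009],[-0.0204,-0.026,0.009],[-0.0204,-0.026,0.009],[-0.0204,-0.026,0.009],[-0.0204,-0.026,0.009],[-0.0204,-0.026,0.009],[-0.0204,-0.026,0.009],[-0.0204,-0.026,0.009]],"yaw":[0,0,0,0,0,0,0,0,0,0],"gripper":[-1,-1,-1,-1,-1,-1,-1,-1,-1,-1]}'
python3 - <<'E'
from h import *
print(read_state()["eef_pos"],read_state()["eef_rot"])
p,d=shot("wrist","w1.png")
for x in tip_of("wrist","tin_1_mid"):
    r,c=x["location"][0]*420,x["location"][1]*560; print(x["confidence"],int(r),int(c),atz("wrist",r,c,.041).round(4))
E
```

```text
['PlanningError', 'camera_info', 'get_image', 'job_done', 'masks_of', 'read_state', 'tip_of', 'tips_ahead'] 0.019
time_s: 1.83
eef_pos: [0.2043, 0.617, 0.2503]
eef_rot: [0.0, -0.055, 0.998, -0.0]
wrist_force: [-0.4, -0.0, 0.1]
grip_width: 1.001
time_s: 2.67
eef_pos: [0.4355, 0.3786, 0.1601]
eef_rot: [0.0, -0.053, 0.999, 0.0]
wrist_force: [0.4, 1.5, -0.4]
grip_width: 1.002
[0.43548771 0.3786004  0.16014685] [ 1.72822920e-04 -5.25723984e-02  9.98617085e-01  1.74194273e-04]
0.78 132 110 [0.3905 0.238  0.041 ]
```

View pics/w1.png

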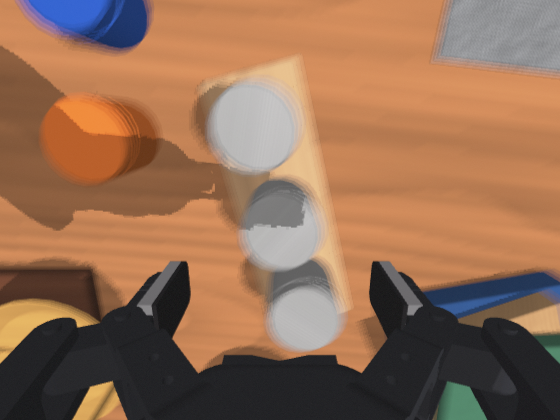

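The wrist view shows the three grey tins of the row at (255,127), (280,225) and (305,310) px, with orange (90,138) and blue (85,10) standing off the board. The middle one is (280,225), with its centre in line with the jaws. I'll check it once against depth.

```bash
python3 - <<'E'
from h import *
p,d=get_image("wrist")
c,R,t=cam("wrist"); v,u=np.mgrid[:420,:560]
W=(np.stack([(u-c["cx"])/c["fx"]*d,(v-c["cy"])/c["fy"]*d,d],-1)-t)@R
print("cam",(-R.T@t).round(3),R[2].round(2),read_state()["qvel"].round(3) if hasattr(read_state()["qvel"],'round') else '')
for a,b in [(.441,.381),(.368,.356),(.515,.408)]:
    k=(d>0)&(np.hypot(W[...,0]-a,W[...,1]-b)<.036)&(abs(W[...,2]-.072)<.004); q=W[k]
    if len(q): (x,y),r=cv2.minEnclosingCircle(q[:,:2].astype(np.float32)); print(len(q),round(x,4),round(y,4),round(r,4),q[:,2].mean())
E
```

```text
cam [0.364 0.369 0.284] [ 0.29  0.03 -0.96] [-0.043 -0.005 -0.056 -0.019 -0.016  0.004 -0.024]
5181 0.4406 0.3878 0.0314 0.07320796793973718
7000 0.3674 0.3608 0.0312 0.07325381633617391
4011 0.514 0.4144 0.0311 0.07310301003780804
```

```bash

python3 -m crank '{"slide":[[0.0015,0.003,0.02],[0,0,0.025],[0,0,0.025],[0,0,0.025],[0,0,0.015],[0,0,0]],"yaw":[0,0,0,0,0,0],"gripper":[-1,-1,-1,-1,-1,-1]}'
python3 -m crank '{"slide":[[0,0,0],[0,0,0],[0,0,0],[0,0,0],[0,0,0],[0,0,0]],"yaw":[0,0,0,0,0,0],"gripper":[1,1,1,1,1,1]}'
python3 -m crank '{"slide":[[0,0,-0.01],[0,0,-0.03],[0,0,-0.03],[0,0,-0.03],[0,0,0]],"yaw":[0,0,0,0,0],"gripper":[1,1,1,1,1]}'
python3 - <<'E'
from h import *
s=read_state(); print(s["eef_pos"],s["eef_rot"],s["wrist_force"],s["grip_width"])
p,d=get_image("wrist"); cv2.imwrite("pics/w2.png",p[:,:,::-1])
c,R,t=cam("wrist"); v,u=np.mgrid[:420,:560]
W=(np.stack([(u-c["cx"])/c["fx"]*d,(v-c["cy"])/c["fy"]*d,d],-1)-t)@R
e=s["eef_pos"]
k=(d>0)&(np.hypot(W[...,0]-e[0],W[...,1]-e[1])<.042)&(abs(W[...,2]-e[2]-.022)<.005)
q=W[k]
if len(q): (x,y),r=cv2.minEnclosingCircle(q[:,:2].astype(np.float32)); print(len(q),x-e[0],y-e[1],r,q[:,2].mean()-e[2])
E
```

```text
time_s: 3.32
eef_pos: [0.4301, 0.3824, 0.0472]
eef_rot: [-0.002, -0.053, 0.999, -0.002]
wrist_force: [-0.6, 0.0, 0.4]
grip_width: 1.0
time_s: 3.82
eef_pos: [0.4334, 0.384, 0.0522]
eef_rot: [0.001, -0.053, 0.999, 0.001]
wrist_force: [-1.0, 1.7, 6.3]
grip_width: 0.71
time_s: 4.23
eef_pos: [0.4351, 0.3846, 0.1574]
eef_rot: [0.003, -0.052, 0.999, 0.003]
wrist_force: [1.7, 1.3, -1.8]
grip_width: 0.705
[0.43505272 0.38455025 0.15737514] [ 0.0032894  -0.05229001  0.99862157  0.00314693] [ 1.654552    1.27124345 -1.79994461] 0.7054096821728024
10587 -0.006715060073241352 -0.0007781187942787482 0.04048725590109825 0.018040744964238575
```

```bash

python3 -m crank '{"slide":[[0,-0.0345,0],[0,-0.0345,0],[0,-0.0345,0],[0,-0.0345,0],[0,-0.0345,0],[0,-0.0345,0],[0,0,0.02],[0,0,0.02],[0,0,0.02],[0,0,0]],"yaw":[0,0,0,0,0,0,0,0,0,0],"gripper":[1,1,1,1,1,1,1,1,1,1]}'
cat >> h.py <<'E'
xb=np.array([.9945,.105]); yb=np.array([-.105,.9945]); PL=np.array([.588,.193]); PR=np.array([.623,-.134])
def cloud(n):
    p,d=get_image(n); c,R,t=cam(n); v,u=np.mgrid[:420,:560]
    return p,d,(np.stack([(u-c["cx"])/c["fx"]*d,(v-c["cy"])/c["fy"]*d,d],-1)-t)@R
def tool(C):
    s=read_state(); e=np.array(s["eef_pos"])-[C[0],C[1],0]; return np.array([e[:2]@xb,e[:2]@yb,e[2]]),s
E
python3 - <<'E'
from h import *
b,s=tool(PL); print(b.round(4),s["eef_rot"],s["grip_width"],s["time_s"])
p,d,W=cloud("wrist"); cv2.imwrite("pics/w3.png",p[:,:,::-1])
X=(W[...,:2]-PL)@xb; Y=(W[...,:2]-PL)@yb
k=(d>0)&(abs(W[...,2]-.06)<.02)&(np.hypot(X,Y)<.09)&(p[...,0].astype(int)-p[...,2]>60); print(k.sum(),X[k].min(),X[k].max(),Y[k].min(),Y[k].max(),np.median(W[...,2][k]))
k=(d>0)&(abs(W[...,2]-.3)<.03); print(k.sum())
E
```

```text
time_s: 5.12
eef_pos: [0.4516, 0.1751, 0.0865]
eef_rot: [-0.003, -0.052, 0.999, -0.002]
wrist_force: [-1.4, -0.8, -2.3]
grip_width: 0.712
[-0.1376 -0.0034  0.0865] [-0.00309822 -0.05229988  0.99862532 -0.0016083 ] 0.711872069763856 5.1167Traceback (most recent call last):
  File "<stdin>", line 5, in <module>
    return umr_minimum(a, axis, None, out, keepdims, initial, where)
ValueError: zero-size array to reduction operation minimum which has no identity
```

View pics/w3.png

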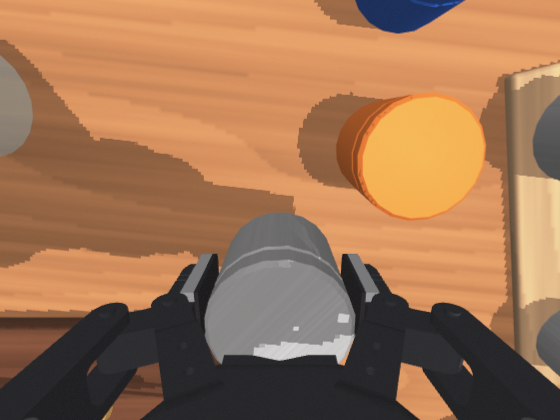

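```bash

cat > watch.py <<'E'
from h import *
import sys
N=int(sys.argv[1]); C=PL if sys.argv[2]=="L" else PR
for i in range(N):
    t=read_state()["time_s"]; p,d,W=cloud("scene")
    X=(W[...,:2]-C)@xb; Y=(W[...,:2]-C)@yb; Z=W[...,2]
    pi=p.astype(int); k=(d>0)&(Z>.045)&(Z<.1)&(np.hypot(X,Y)<.13)&(pi[...,0]-pi[...,2]>70)&(pi[...,0]>110)
    k&=(pi[...,1]*1.0>pi[...,0]*.55)
    if k.sum()>20: print(round(t,2),k.sum(),"x",np.percentile(X[k],[1,50,99]).round(4),"y",np.percentile(Y[k],[1,99]).round(3),"z",np.median(Z[k]).round(3))
    else: print(round(t,2),k.sum())
cv2.imwrite("pics/"+sys.argv[3],p[:,:,::-1])
E
python3 watch.py 2 L wa.png
python3 -m crank '{"slide":[[-0.02,0.003,-0.008],[-0.008,0,0],[-0.008,0,0],[-0.007,0,0],[-0.007,0,0],[-0.006,0,0],[-0.006,0,0],[0,0,0],[0,0,0]],"yaw":[0,0,0,0,0,0,0,0,0],"gripper":[1,1,1,1,1,1,1,1,1]}'
python3 watch.py 2 L wb.png
python3 -m crank '{"slide":[[0.0417,0,0]],"yaw":[0],"gripper":[1]}'
python3 watch.py 28 L wc.png
```

```text
5.17 649 x [-0.0953  0.009   0.0666] y [-0.064  0.069] z 0.06
5.22 655 x [-0.0937  0.0085  0.0663] y [-0.064  0.07 ] z 0.06
time_s: 6.02
eef_pos: [0.5158, 0.1862, 0.0981]
eef_rot: [-0.0, -0.052, 0.999, -0.0]
wrist_force: [-0.9, -0.8, -2.1]
grip_width: 0.711
6.02 711 x [-0.0308  0.0354  0.098 ] y [-0.064  0.071] z 0.064
6.07 707 x [-0.0312  0.0354  0.0972] y [-0.064  0.07 ] z 0.064
time_s: 6.2
eef_pos: [0.4791, 0.1823, 0.0982]
eef_rot: [0.002, -0.052, 0.999, -0.0]
wrist_force: [-1.2, 0.9, -0.1]
grip_width: 0.707
6.2 713 x [-0.1173  0.0327  0.0953] y [-0.065  0.071] z 0.064
6.25 717 x [-0.0827  0.029   0.0915] y [-0.067  0.068] z 0.063
6.3 700 x [-0.0786  0.0236  0.0847] y [-0.066  0.07 ] z 0.062
6.35 665 x [-0.0763  0.0195  0.0796] y [-0.066  0.069] z 0.061
6.4 665 x [-0.0741  0.013   0.0724] y [-0.066  0.069] z 0.06
6.45 648 x [-0.0731  0.0084  0.067 ] y [-0.063  0.07 ] z 0.06
6.5 644 x [-0.0717  0.0039  0.0608] y [-0.058  0.07 ] z 0.06
6.55 634 x [-0.0745  0.0009  0.0588] y [-0.064  0.069] z 0.06
6.6 645 x [-0.0729  0.0022  0.0595] y [-0.064  0.069] z 0.059
6.65 646 x [-0.0734  0.00
[... 446 characters left out ...]
y [-0.063  0.072] z 0.06
7.05 642 x [-0.0576  0.0126  0.0698] y [-0.062  0.071] z 0.06
7.1 647 x [-0.06   0.012  0.069] y [-0.061  0.071] z 0.06
7.15 643 x [-0.0594  0.0114  0.0691] y [-0.059  0.07 ] z 0.06
7.2 648 x [-0.0578  0.0107  0.067 ] y [-0.063  0.07 ] z 0.059
7.25 645 x [-0.0613  0.0099  0.0673] y [-0.065  0.069] z 0.06
7.3 650 x [-0.0616  0.0094  0.0679] y [-0.067  0.071] z 0.06
7.35 647 x [-0.0649  0.0085  0.0662] y [-0.063  0.071] z 0.06
7.4 651 x [-0.0687  0.0089  0.0657] y [-0.061  0.071] z 0.06
7.45 652 x [-0.0638  0.0081  0.0657] y [-0.063  0.07 ] z 0.06
7.5 653 x [-0.0617  0.0084  0.0658] y [-0.064  0.07 ] z 0.06
7.55 655 x [-0.0637  0.0082  0.0657] y [-0.062  0.071] z 0.059
```

```bash

python3 -m crank '{"slide":[[-0.007,0,0],[-0.007,0,0],[-0.007,0,0],[-0.007,0,0],[-0.007,0,0],[-0.007,0,0],[-0.006,0,0],[-0.005,0,0],[0,0,0],[0,0,0]],"yaw":[0,0,0,0,0,0,0,0,0,0],"gripper":[1,1,1,1,1,1,1,1,1,1]}'
python3 watch.py 2 L wd.png
python3 -c "
from h import *
b,s=tool(PL);print(b.round(4),s['wrist_force'])"
```

```text
time_s: 8.43
eef_pos: [0.5271, 0.1874, 0.0982]
eef_rot: [-0.0, -0.052, 0.999, -0.0]
wrist_force: [-0.3, -0.0, -3.2]
grip_width: 0.712
8.43 695 x [-0.0149  0.0468  0.1079] y [-0.064  0.07 ] z 0.067
8.48 699 x [-0.0166  0.0463  0.1082] y [-0.064  0.069] z 0.067
[-0.0615  0.0009  0.0982] [-0.10568688  0.10153766 -3.26132736]
```

```bash
python3 -c "
import cv2;a=cv2.imread('pics/wd.png');cv2.imwrite('pics/wd2.png',cv2.resize(a[70:300,220:400],None,fx=3,fy=2.6))"
```

```text
(no output)
```

View pics/wd2.png

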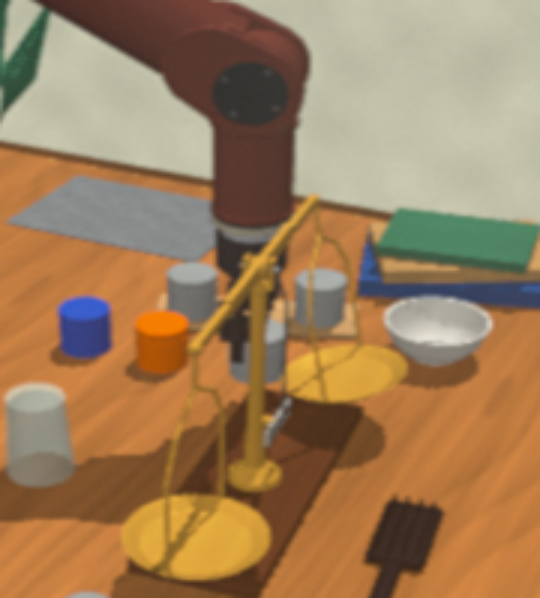

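```bash

python3 -m crank '{"slide":[[-0.003,0,0],[-0.002,0,0],[-0.002,0,0],[0,0,0],[0,0,0]],"yaw":[0,0,0,0,0],"gripper":[1,1,1,1,1]}'
python3 -m crank '{"slide":[[0,0,-0.035],[0,0,0],[-0.002,0,0],[0,0,0],[0,0,0],[0,0,0.011],[0,0,0.014],[0,0,0]],"yaw":[0,0,0,0,0,0,0,0],"gripper":[1,1,1,1,1,1,1,1]}'
python3 watch.py 3 L we.png
python3 -c "
from h import *
b,s=tool(PL);print(b.round(4),s['wrist_force'])
a=cv2.imread('pics/we.png');cv2.imwrite('pics/we2.png',cv2.resize(a[100:290,250:390],None,fx=4,fy=3.1))"
```

```text
time_s: 8.95
eef_pos: [0.5341, 0.1882, 0.0983]
eef_rot: [-0.0, -0.053, 0.999, -0.0]
wrist_force: [-0.5, 0.7, -2.6]
grip_width: 0.709
time_s: 9.62
eef_pos: [0.5341, 0.1877, 0.1047]
eef_rot: [-0.002, -0.053, 0.999, -0.001]
wrist_force: [-0.7, -0.8, -3.2]
grip_width: 0.706
9.62 366 x [-0.0777 -0.0047  0.051 ] y [-0.07   0.068] z 0.049
9.67 383 x [-0.075  -0.0026  0.0526] y [-0.069  0.068] z 0.049
9.72 483 x [-0.0676  0.0059  0.0561] y [-0.07   0.067] z 0.05
[-0.0525  0.0008  0.1078] [ 0.45501211 -0.53308592 -2.35364857]
```

View pics/we2.png

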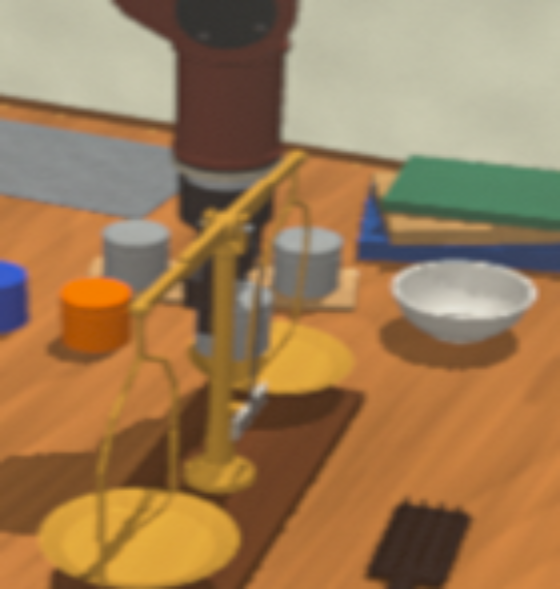

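```bash
python3 watch.py 2 L wf.png; python3 - <<'E'
from h import *
p,d,W=cloud("scene"); X=(W[...,:2]-PL)@xb; Y=(W[...,:2]-PL)@yb; Z=W[...,2]; pi=p.astype(int)
k=(d>0)&(Z>.03)&(Z<.1)&(np.hypot(X,Y)<.11)&(pi[...,0]-pi[...,2]>70)&(pi[...,1]>pi[...,0]*.6)
for a in np.arange(-.1,.08,.012):
    m=k&(abs(X-a)<.006)
    if m.sum(): print(round(a,3),m.sum(),"Z",np.percentile(Z[m],[5,50,95]).round(4),"Y",Y[m].min().round(3),Y[m].max().round(3))
g=(d>0)&(np.hypot(X+.047,Y)<.06)&(Z<.14)&(Z>.04)&(abs(pi[...,0]-pi[...,2])<40)&(pi[...,0]>90)
print("tin",g.sum(),X[g].min(),X[g].max(),Z[g].min(),Z[g].max(),Y[g].min(),Y[g].max())
b,s=tool(PL);print(b.round(4),s['wrist_force'])
E
```

```text
9.77 509 x [-0.0567  0.0101  0.0594] y [-0.061  0.068] z 0.052
9.82 533 x [-0.051   0.0131  0.0631] y [-0.061  0.069] z 0.055
-0.052 2 Z [0.0641 0.0645 0.0649] Y -0.037 -0.03
-0.028 19 Z [0.0525 0.0562 0.0611] Y -0.043 0.068
-0.016 64 Z [0.0533 0.0569 0.0711] Y -0.06 0.067
-0.004 81 Z [0.0528 0.0563 0.0702] Y -0.065 0.072
0.008 96 Z [0.0525 0.0564 0.0862] Y -0.069 0.076
0.02 85 Z [0.0527 0.0563 0.0619] Y -0.046 0.069
0.032 72 Z [0.052  0.0564 0.0638] Y -0.046 0.065
0.044 64 Z [0.053  0.0572 0.0633] Y -0.051 0.058
0.056 44 Z [0.0537 0.0599 0.0651] Y -0.039 0.046
0.068 19 Z [0.0606 0.0638 0.0664] Y -0.022 0.029
tin 179 -0.06340180026755261 -0.009101097350263923 0.06319341180656914 0.13106013272472603 -0.03901385194588871 0.03339093407997376
[-0.0519  0.001   0.1088] [ 0.03111269  0.38256992 -2.94161337]
```

The pan dipped and slipped out under the tin, because I lowered a bit late and not deep enough. I'll push the pan again, then lower earlier and deeper.

```bash

python3 -m crank '{"slide":[[0,0,-0.022],[0.035,0,0],[0.035,0,0],[0,0,0.032],[0,0,0],[-0.01,0,0],[-0.007,0,0],[-0.007,0,0],[-0.007,0,0],[-0.007,0,0]],"yaw":[0,0,0,0,0,0,0,0,0,0],"gripper":[1,1,1,1,1,1,1,1,1,1]}'
python3 -m crank '{"slide":[[-0.007,0,0],[-0.007,0,0],[-0.006,0,0],[-0.006,0,0],[-0.005,0,0],[-0.003,0,0],[0,0,0],[0,0,0],[0,0,0]],"yaw":[0,0,0,0,0,0,0,0,0],"gripper":[1,1,1,1,1,1,1,1,1]}'
python3 watch.py 1 L wg.png
python3 -c "
from h import *
b,s=tool(PL);print(b.round(4),s['wrist_force'])"
```

```text
time_s: 10.75
eef_pos: [0.5057, 0.1852, 0.0986]
eef_rot: [0.0, -0.052, 0.999, -0.0]
wrist_force: [-0.6, -0.2, -2.1]
grip_width: 0.708
time_s: 11.5
eef_pos: [0.5377, 0.1886, 0.0982]
eef_rot: [-0.0, -0.053, 0.999, -0.0]
wrist_force: [-0.8, 0.2, -3.1]
grip_width: 0.71
11.5 701 x [-0.0093  0.0556  0.1169] y [-0.063  0.069] z 0.07
[-0.0505  0.001   0.0983] [-0.37156502  0.19453265 -3.35839332]
```

```bash

python3 -m crank '{"slide":[[0,0,-0.035],[0,0,0],[0,0,0],[0,0,0],[0,0,0.014],[0,0,0.016],[0,0,0.012],[0,0,0]],"yaw":[0,0,0,0,0,0,0,0],"gripper":[1,1,1,1,1,1,1,1]}'
python3 watch.py 6 L wh.png
python3 -c "
from h import *
b,s=tool(PL);print(b.round(4),s['wrist_force'])
a=cv2.imread('pics/wh.png');cv2.imwrite('pics/wh2.png',cv2.resize(a[100:290,250:390],None,fx=4,fy=3.1))"
```

```text
time_s: 12.22
eef_pos: [0.5383, 0.1886, 0.0897]
eef_rot: [0.0, -0.053, 0.999, -0.0]
wrist_force: [0.7, 0.5, -0.8]
grip_width: 0.713
12.22 106 x [-0.0791 -0.0145  0.047 ] y [-0.067  0.071] z 0.05
12.27 113 x [-0.0812 -0.0139  0.0482] y [-0.07   0.073] z 0.05
12.32 111 x [-0.0807 -0.0148  0.049 ] y [-0.07   0.072] z 0.051
12.37 113 x [-0.0812 -0.0156  0.0339] y [-0.069  0.07 ] z 0.051
12.42 117 x [-0.0814 -0.0152  0.0448] y [-0.068  0.07 ] z 0.051
12.47 113 x [-0.0807 -0.0147  0.0486] y [-0.07   0.071] z 0.05
[-0.0505  0.0009  0.0911] [ 0.8371815   0.87939643 -1.32436143]
```

View pics/wh2.png

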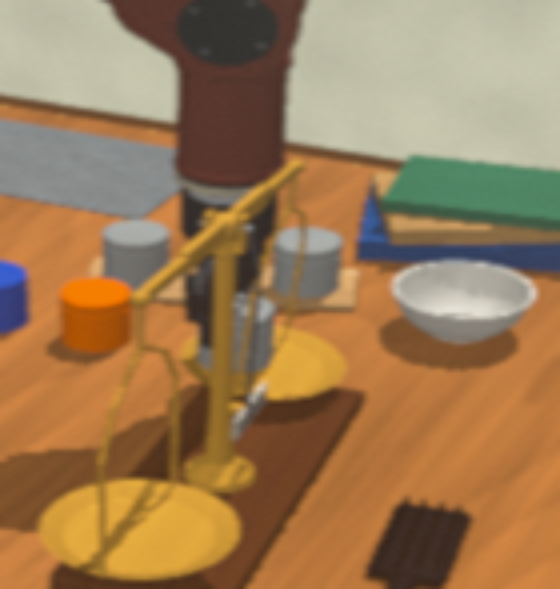

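The tin is now inside the left pan, with the pan held toward the robot and pressed low. I'll ease it down the last few millimetres.

```bash

python3 -m crank '{"slide":[[0,0,0.0015],[0,0,0.0015],[0,0,0],[0,0,0]],"yaw":[0,0,0,0],"gripper":[1,1,1,1]}'
python3 - <<'E'
from h import *
b,s=tool(PL);print(b.round(4),s['wrist_force'])
p,d,W=cloud("scene"); X=(W[...,:2]-PL)@xb; Y=(W[...,:2]-PL)@yb; Z=W[...,2]; pi=p.astype(int)
k=(d>0)&(Z>.025)&(Z<.1)&(np.hypot(X,Y)<.11)&(pi[...,0]-pi[...,2]>90)&(pi[...,1]>pi[...,0]*.6)
for a in np.arange(-.1,.08,.012):
    m=k&(abs(X-a)<.006)
    if m.sum(): print(round(a,3),m.sum(),"Z",np.percentile(Z[m],[5,50,95]).round(4))
k=(d>0)&(Z>.25)&(Z<.34)&(pi[...,0]-pi[...,2]>80)&(abs(((W[...,:2]-.5*(PL+PR))@xb))<.03)
Yc=((W[...,:2]-.5*(PL+PR))@yb); print("beam",k.sum(),np.polyfit(Yc[k],Z[k],1))
E
```

```text
time_s: 12.85
eef_pos: [0.5391, 0.189, 0.0893]
eef_rot: [0.001, -0.053, 0.999, 0.0]
wrist_force: [2.8, 0.7, 5.0]
grip_width: 0.707
[-0.0491  0.0012  0.0893] [2.77644384 0.72204868 5.04801943]
-0.076 23 Z [0.0455 0.0512 0.0548]
-0.064 5 Z [0.0489 0.0531 0.0546]
-0.052 7 Z [0.0393 0.0442 0.0509]
-0.04 1 Z [0.0493 0.0493 0.0493]
-0.028 9 Z [0.0378 0.0422 0.0481]
-0.016 53 Z [0.0355 0.0416 0.0712]
-0.004 78 Z [0.0361 0.0391 0.0515]
0.008 77 Z [0.0351 0.0386 0.0444]
0.02 71 Z [0.034  0.038  0.0448]
0.032 58 Z [0.0328 0.0374 0.0442]
0.044 39 Z [0.0367 0.0409 0.0463]
0.056 4 Z [0.0411 0.0434 0.0452]
beam 407 [-0.04940987  0.29276851]
```

```bash

python3 -m crank '{"slide":[[0,0,-0.0012],[0,0,0],[0,0,0],[0,0,0],[0,0,0],[0,0,0]],"yaw":[0,0,0,0,0,0],"gripper":[1,1,-0.5,-0.6,-0.7,-0.8]}'
python3 watch.py 4 L wi.png
python3 -c "
from h import *
b,s=tool(PL);print(b.round(4),s['wrist_force'],s['grip_width'])
a=cv2.imread('pics/wi.png');cv2.imwrite('pics/wi2.png',cv2.resize(a[100:290,250:390],None,fx=4,fy=3.1))"
```

```text
time_s: 13.4
eef_pos: [0.5376, 0.1886, 0.0891]
eef_rot: [-0.0, -0.053, 0.999, -0.0]
wrist_force: [-0.8, -0.1, 0.0]
grip_width: 0.897
13.4 214 x [0.02   0.0612 0.0947] y [-0.066  0.073] z 0.049
13.45 265 x [0.0185 0.0688 0.1014] y [-0.066  0.071] z 0.05
13.5 287 x [0.0297 0.0719 0.1056] y [-0.067  0.074] z 0.05
13.55 304 x [0.0338 0.0733 0.1064] y [-0.066  0.072] z 0.051
[-0.0503  0.0009  0.0894] [ 0.34167825 -0.14056128  0.5151015 ] 0.8984136529563608
```

View pics/wi2.png

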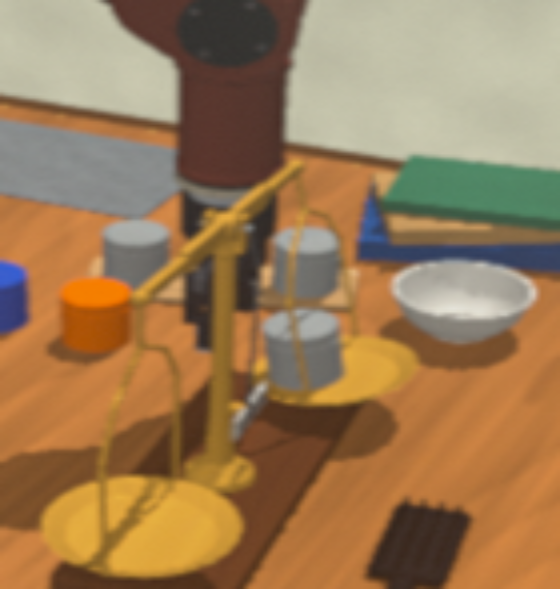

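The tin stands upright in the left pan and the pan swung back under the beam. Now I'll retract and fetch the large weight.

```bash

python3 -m crank '{"slide":[[0.035,0,0],[0.035,0,0],[0,0,-0.035],[0,0,-0.035],[0,0,-0.035],[0,0,-0.035],[0.0018,-0.0355,0],[0.0018,-0.0355,0],[0.0018,-0.0355,0],[0.0018,-0.0355,0]],"yaw":[0,0,0,0,0,0,0,0,0,0],"gripper":[-1,-1,-1,-1,-1,-1,-1,-1,-1,-1]}'
python3 -m crank '{"slide":[[0.0018,-0.0355,0],[0.0018,-0.0355,0],[0.0018,-0.0355,0],[0.0018,-0.0355,0],[0.0018,-0.0355,0],[0.0018,-0.0355,0],[0.0018,-0.0355,0],[0.0018,-0.0355,0],[0.0018,-0.0355,0],[0.0018,-0.0355,0]],"yaw":[0,0,0,0,0,0,0,0,0,0],"gripper":[-1,-1,-1,-1,-1,-1,-1,-1,-1,-1]}'
python3 -m crank '{"slide":[[0.0018,-0.0355,0],[0.0018,-0.0355,0],[0,0,0.03],[0,0,0.03],[0,0,0.02],[0,0,0],[0,0,0]],"yaw":[0,0,0,0,0,0,0],"gripper":[-0.2,-0.2,-0.2,-0.2,-0.2,-0.2,-0.2]}'
cat > near.py <<'E'
from h import *
s=read_state(); e=s["eef_pos"]; p,d,W=cloud("wrist"); print(np.round(e,4),np.round(s["eef_rot"],3),s["grip_width"],s["time_s"])
cv2.imwrite("pics/near.png",p[:,:,::-1])
for n,a,b,z in [("L",.506,-.388,.044),("S",.442,-.375,.031),("M",.382,-.358,.036)]:
    k=(d>0)&(np.hypot(W[...,0]-a,W[...,1]-b)<.026)&(W[...,2]>z-.004)&(W[...,2]<z+.03); q=W[k]
    if len(q)>5: (x,y),r=cv2.minEnclosingCircle(q[:,:2].astype(np.float32)); print(n,len(q),round(x,4),round(y,4),round(r,4),q[:,2].max().round(3))
E
python3 near.py
```

```text
time_s: 14.43
eef_pos: [0.4759, 0.0379, 0.2299]
eef_rot: [0.0, -0.053, 0.999, 0.0]
wrist_force: [1.1, 0.5, 1.0]
grip_width: 1.005
time_s: 15.27
eef_pos: [0.4954, -0.3172, 0.2297]
eef_rot: [0.0, -0.053, 0.999, -0.0]
wrist_force: [0.7, -0.8, 0.1]
grip_width: 0.998
time_s: 15.85
eef_pos: [0.4989, -0.3862, 0.1491]
eef_rot: [-0.001, -0.053, 0.999, 0.0]
wrist_force: [0.6, -0.1, 1.3]
grip_width: 0.6
[ 0.4989 -0.3862  0.1491] [-0.001 -0.053  0.999  0.   ] 0.60012678306496 15.85
L 1023 0.5092 -0.389 0.0147 0.064
S 417 0.446 -0.3757 0.009 0.047
M 918 0.3856 -0.3597 0.0116 0.054
```

```bash

python3 -m crank '{"slide":[[-0.003,-0.003,0.03],[0,0,0.03],[0,0,0.03],[0,0,0.019],[0,0,0],[0,0,0],[0,0,0],[0,0,0],[0,0,0],[0,0,0]],"yaw":[0,0,0,0,0,0,0,0,0,0],"gripper":[-0.2,-0.2,-0.2,-0.2,-0.2,1,1,1,1,1]}'
python3 -m crank '{"slide":[[0,0,0],[0,0,-0.02],[0,0,-0.03],[0,0,-0.03],[0,0,-0.03],[0,0,0],[0,0,0]],"yaw":[0,0,0,0,0,0,0],"gripper":[1,1,1,1,1,1,1]}'
python3 - <<'E'
from h import *
print(tool(PR)[0].round(4))
for n in ["scene"]:
  p,d,W=cloud(n); cv2.imwrite("pics/sR.png",p[:,:,::-1]); X=(W[...,:2]-PR)@xb; Y=(W[...,:2]-PR)@yb; Z=W[...,2]; pi=p.astype(int)
  k=(d>0)&(Z>.06)&(Z<.12)&(np.hypot(X,Y)<.11)&(pi[...,0]-pi[...,2]>90)&(pi[...,1]>pi[...,0]*.6)
  print(np.percentile(X[k],[1,99]),np.percentile(Y[k],[1,99]),np.median(Z[k]))
E
```

```text
time_s: 16.73
eef_pos: [0.5041, -0.3904, 0.0434]
eef_rot: [0.002, -0.053, 0.999, -0.001]
wrist_force: [-1.0, 0.5, 8.5]
grip_width: 0.315
time_s: 17.32
eef_pos: [0.5038, -0.3902, 0.1536]
eef_rot: [0.002, -0.053, 0.999, -0.001]
wrist_force: [0.9, 0.3, -1.4]
grip_width: 0.314
[-0.1455 -0.2422  0.1536]
[-0.05992657  0.06612858] [-0.05901412  0.06927346] 0.07953220519334335
```

```bash

python3 -m crank '{"slide":[[-0.003,0.0327,0],[-0.003,0.0327,0],[-0.003,0.0327,0],[-0.003,0.0327,0],[-0.003,0.0327,0],[-0.003,0.0327,0],[-0.003,0.0327,0],[0,0,0.021],[0,0,0.021],[0,0,0]],"yaw":[0,0,0,0,0,0,0,0,0,0],"gripper":[1,1,1,1,1,1,1,1,1,1]}'
python3 -c "
from h import *
b,s=tool(PR);print(b.round(4),s['wrist_force'])"
python3 -m crank '{"slide":[[-0.012,0,0],[-0.012,0,0],[-0.009,0,0],[-0.009,0,0],[-0.009,0,0],[-0.009,0,0],[-0.007,0,0],[0,0,0],[0,0,0]],"yaw":[0,0,0,0,0,0,0,0,0],"gripper":[1,1,1,1,1,1,1,1,1]}'
python3 watch.py 1 R wj.png
python3 -c "
from h import *
b,s=tool(PR);print(b.round(4),s['wrist_force'])"
```

```text
time_s: 18.2
eef_pos: [0.4967, -0.1575, 0.1045]
eef_rot: [-0.003, -0.054, 0.999, 0.001]
wrist_force: [-0.7, 0.0, -2.6]
grip_width: 0.319
[-0.1281 -0.0102  0.1045] [-0.68418172  0.02974454 -2.59407445]
time_s: 18.95
eef_pos: [0.5662, -0.1525, 0.1084]
eef_rot: [-0.0, -0.053, 0.999, -0.0]
wrist_force: [-0.4, 0.1, -2.2]
grip_width: 0.315
18.95 1241 x [-0.0473  0.0256  0.0891] y [-0.06   0.069] z 0.081
[-0.0589 -0.0125  0.1084] [-0.75239324 -0.46102661 -1.95098655]
```

```bash

python3 -m crank '{"slide":[[-0.004,0,0],[-0.003,0,0],[-0.003,0,0],[0,0,0],[0,0,0]],"yaw":[0,0,0,0,0],"gripper":[1,1,1,1,1]}'
python3 -m crank '{"slide":[[0,0,-0.035],[0,0,0],[0,0,0],[0,0,0],[0,0,0.012],[0,0,0.013],[0,0,0.004],[0,0,0]],"yaw":[0,0,0,0,0,0,0,0],"gripper":[1,1,1,1,1,1,1,1]}'
python3 watch.py 3 R wk.png
python3 -c "
from h import *
b,s=tool(PR);print(b.round(4),s['wrist_force'])
a=cv2.imread('pics/wk.png');cv2.imwrite('pics/wk2.png',cv2.resize(a[150:310,230:370],None,fx=4,fy=3.7))"
```

```text
time_s: 19.42
eef_pos: [0.5762, -0.1513, 0.1085]
eef_rot: [-0.0, -0.053, 0.999, -0.0]
wrist_force: [-0.3, 0.2, -2.0]
grip_width: 0.314
time_s: 20.08
eef_pos: [0.5747, -0.1509, 0.1119]
eef_rot: [-0.002, -0.053, 0.999, 0.0]
wrist_force: [-0.0, -0.1, -0.1]
grip_width: 0.314
20.08 1073 x [-0.0666 -0.003   0.0531] y [-0.06  0.07] z 0.076
20.13 1068 x [-0.0653 -0.0023  0.0534] y [-0.058  0.07 ] z 0.077
20.18 1063 x [-0.0659 -0.0011  0.0547] y [-0.06   0.069] z 0.078
[-0.0484 -0.0125  0.1145] [0.80279998 0.25630606 0.85468943]
```

View pics/wk2.png

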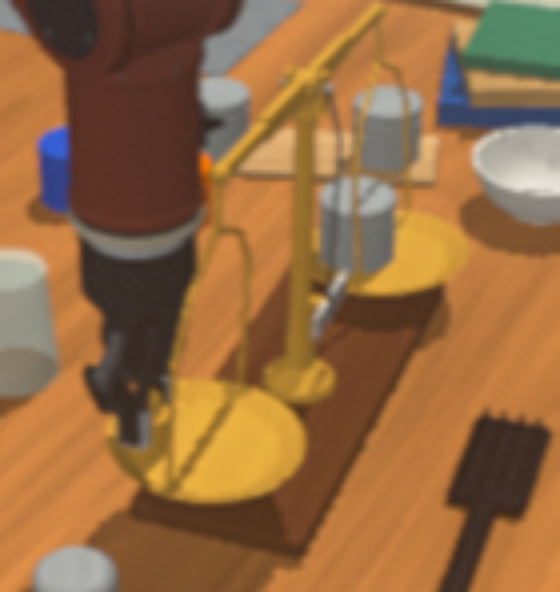

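```bash

python3 -m crank '{"slide":[[0,0,0],[0,0,0],[0,0,0],[0,0,0],[0.02,0,0],[0.035,0,0],[0.02,0,0],[0,0,-0.03],[0,0,0]],"yaw":[0,0,0,0,0,0,0,0,0],"gripper":[0.3,0.1,-0.1,-0.1,-0.1,-0.1,-0.1,-0.1,-0.1]}'
python3 -m crank '{"slide":[[0.01,-0.03,-0.01],[0.01,-0.035,-0.01],[0.01,-0.035,0],[0.01,-0.035,0],[0.01,-0.035,0],[0.01,-0.03,0],[0,0,0],[0,0,0],[0,0,0],[0,0,0]],"yaw":[0,0,0,0,0,0,0,0,0,0],"gripper":[-0.1,-0.1,-0.1,-0.1,-0.1,-0.1,-0.1,-0.1,-0.1,-0.1]}'
cat > beam.py <<'E'
from h import *
import sys
p,d,W=cloud("scene"); cv2.imwrite("pics/"+sys.argv[1],p[:,:,::-1]); pi=p.astype(int)
M=.5*(PL+PR); X=(W[...,:2]-M)@xb; Y=(W[...,:2]-M)@yb; Z=W[...,2]
br=(d>0)&(pi[...,0]-pi[...,2]>80)&(pi[...,1]>pi[...,0]*.6)
k=br&(Z>.25)&(Z<.34)&(abs(X)<.02)&(abs(Y)<.165); f=np.polyfit(Y[k],Z[k],1)
for i in range(3):
    r=Z[k]-np.polyval(f,Y[k]); g=abs(r)<.012; f=np.polyfit(Y[k][g],Z[k][g],1)
out=[]
for C in (PL,PR):
    x=(W[...,:2]-C)@xb; y=(W[...,:2]-C)@yb; m=br&(Z>.025)&(Z<.11)&(np.hypot(x,y)<.1); xp=np.percentile(x[m],[1,99]); out+=[np.median(Z[m]).round(4),xp.round(3)]
print(read_state()["time_s"],"beam tilt",round(-f[0],4),k.sum(),"pans",out, "tool",tool(PR)[0].round(3))
E
python3 beam.py b1.png; python3 beam.py b2.png
```

```text
time_s: 20.98
eef_pos: [0.5019, -0.1602, 0.1482]
eef_rot: [0.002, -0.052, 0.999, 0.0]
wrist_force: [1.9, -0.9, -0.2]
grip_width: 0.552
time_s: 21.82
eef_pos: [0.4636, -0.363, 0.1645]
eef_rot: [0.0, -0.053, 0.999, 0.0]
wrist_force: [0.5, 0.2, -0.7]
grip_width: 0.552
21.8667 beam tilt 0.0845 392 pans [np.float64(0.0476), array([-0.037,  0.083]), np.float64(0.0779), array([-0.031,  0.093])] tool [-0.182 -0.211  0.165]
21.9167 beam tilt 0.0863 396 pans [np.float64(0.0476), array([-0.04 ,  0.083]), np.float64(0.0778), array([-0.034,  0.091])] tool [-0.183 -0.211  0.165]
```

```bash

python3 -m crank '{"slide":[[0.013,-0.005,0.02],[0.013,-0.005,0.025],[0,0,0.025],[0,0,0.025],[0,0,0.02],[0,0,0.0135],[0,0,0],[0,0,0]],"yaw":[0,0,0,0,0,0,0,0],"gripper":[-0.1,-0.1,-0.1,-0.1,-0.1,-0.1,-0.1,-0.1]}'
python3 beam.py b3.png
python3 -m crank '{"slide":[[0,0,0],[0,0,0],[0,0,0],[0,0,0],[0,0,0],[0,0,0]],"yaw":[0,0,0,0,0,0],"gripper":[1,1,1,1,1,1]}'
python3 -m crank '{"slide":[[0,0,-0.02],[0,0,-0.03],[0,0,-0.03],[0,0,-0.03],[0,0,0],[0,0,0]],"yaw":[0,0,0,0,0,0],"gripper":[1,1,1,1,1,1]}'
python3 beam.py b4.png
```

```text
time_s: 22.58
eef_pos: [0.4382, -0.3767, 0.0362]
eef_rot: [-0.0, -0.053, 0.999, 0.0]
wrist_force: [0.3, -1.1, -0.1]
grip_width: 0.553
22.6333 beam tilt 0.0843 386 pans [np.float64(0.0476), array([-0.038,  0.083]), np.float64(0.0772), array([-0.036,  0.089])] tool [-0.209 -0.223  0.037]
time_s: 23.13
eef_pos: [0.4388, -0.3774, 0.0374]
eef_rot: [0.001, -0.053, 0.999, -0.0]
wrist_force: [-1.7, 0.8, 7.3]
grip_width: 0.18
time_s: 23.63
eef_pos: [0.4391, -0.3777, 0.1482]
eef_rot: [0.002, -0.053, 0.999, -0.001]
wrist_force: [-0.3, 0.2, -0.5]
grip_width: 0.176
23.6833 beam tilt 0.0878 389 pans [np.float64(0.0473), array([-0.039,  0.082]), np.float64(0.0769), array([-0.038,  0.088])] tool [-0.209 -0.222  0.147]
```

```bash
python3 - <<'E'
from h import *
for n in ["scene","top"]:
    p,d,W=cloud(n); X=(W[...,:2]-PR)@xb; Y=(W[...,:2]-PR)@yb; Z=W[...,2]
    k=(d>0)&(abs(X)<.055)&(abs(Y)<.05)&(Z>.092)&(Z<.14)
    print(n,k.sum(),np.percentile(X[k],[2,50,98]).round(4),np.percentile(Y[k],[2,50,98]).round(4),Z[k].max())
    k&=Z>.112; print(k.sum(),X[k].mean(),Y[k].mean())
    m=(d>0)&(np.hypot(X,Y)<.11)&(Z>.06)&(Z<.092)&(p[...,0].astype(int)-p[...,2]>80)
    print("pan",np.percentile(X[m],[0.5,99.5]).round(4),np.percentile(Y[m],[.5,99.5]).round(4))
    cv2.imwrite(f"pics/z_{n}.png",p[:,:,::-1])
a=cv2.imread("pics/z_scene.png")[150:310,230:370]; b=cv2.imread("pics/z_top.png")[160:260,180:380]
o=np.zeros((600,800,3),np.uint8); o[:480,:420]=cv2.resize(a,(420,480),interpolation=cv2.INTER_CUBIC); o[400:600,400:]=cv2.resize(b,(400,200)); cv2.imwrite("pics/z.png",o)
E
```

```text
scene 88 [-0.0209 -0.0091  0.0046] [-0.0178 -0.01    0.0042] 0.12263448234019354
25 -0.011365905938280739 -0.007836894977045648
pan [-0.0393  0.09  ] [-0.0526  0.0816]
top 64 [-0.0267 -0.0162 -0.0015] [-0.0179 -0.0037  0.0083] 0.12610486744243105
24 -0.015559946661653562 -0.005958956856292163
pan [-0.0424  0.0863] [-0.0534  0.0752]
```

View pics/z.png

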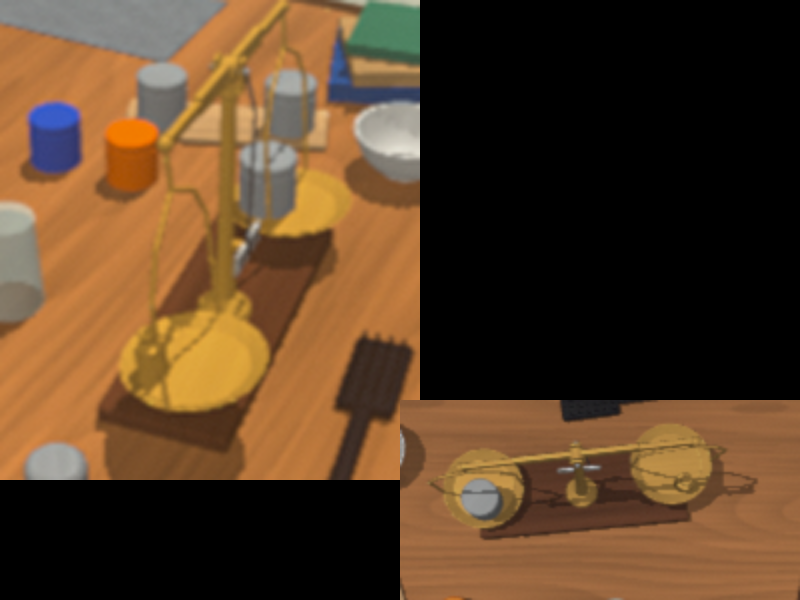

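The large weight sits near the robot-side edge of the right pan, which hangs swung about 23 mm away from the robot. Tilt is steady at about 0.085 rad, so 50 g is missing, and I'm holding the small weight. The free part of the pan is on the far side of the beam, so I'll go round the right end and set it down from there.

```bash

python3 -m crank '{"slide":[[0,0.036,-0.02],[0,0.036,-0.02],[-0.0386,0,-0.01],[-0.0386,0,-0.01],[-0.0386,0,0],[-0.0386,0,0],[-0.0386,0,0],[-0.0386,0,0],[-0.0386,0,0],[-0.0386,0,0]],"yaw":[0,0,0,0,0,0,0,0,0,0],"gripper":[1,1,1,1,1,1,1,1,1,1]}'
python3 -m crank '{"slide":[[0,0,0],[0,0,0]],"yaw":[0,0],"gripper":[1,1]}'
python3 beam.py b5.png
```

```text
time_s: 24.62
eef_pos: [0.7388, -0.2722, 0.2035]
eef_rot: [-0.001, -0.053, 0.999, 0.001]
wrist_force: [0.5, -0.2, 0.1]
grip_width: 0.176
time_s: 24.78
eef_pos: [0.7387, -0.2715, 0.2013]
eef_rot: [-0.003, -0.054, 0.999, 0.001]
wrist_force: [-0.6, -1.3, -0.1]
grip_width: 0.177
24.8333 beam tilt 1.7457 3 pans [np.float64(0.0477), array([0.012, 0.084]), np.float64(0.0774), array([-0.04 ,  0.088])] tool [ 0.099 -0.15   0.203]
```

```bash

python3 -m crank '{"slide":[[0,0.032,0],[0,0.032,0],[0,0.032,0],[0,0.032,0],[0,0.032,0.02],[0,0,0.024],[0,0,0.022],[0,0,0]],"yaw":[0,0,0,0,0,0,0,0],"gripper":[1,1,1,1,1,1,1,1]}'
python3 -m crank '{"slide":[[0.011,0,0],[0.011,0,0],[0.011,0,0],[0.011,0,0],[0,0,0],[0,0,0]],"yaw":[0,0,0,0,0,0],"gripper":[1,1,1,1,1,1]}'
python3 beam.py b6.png
python3 - <<'E'
from h import *
p,d,W=cloud("wrist"); X=(W[...,:2]-PR)@xb; Y=(W[...,:2]-PR)@yb; Z=W[...,2]; cv2.imwrite("pics/wz.png",p[:,:,::-1])
k=(d>0)&(np.hypot(X-.02,Y-.01)<.08)&(Z>.06)&(Z<.1)&(p[...,0].astype(int)-p[...,2]>60)
print(k.sum(),np.percentile(X[k],[1,99]) if k.sum() else 0,np.percentile(Y[k],[1,99]) if k.sum() else 0)
E
```

```text
time_s: 25.5
eef_pos: [0.7172, -0.1131, 0.1354]
eef_rot: [-0.003, -0.052, 0.999, 0.001]
wrist_force: [-1.0, -0.1, -0.8]
grip_width: 0.178
time_s: 26.0
eef_pos: [0.6766, -0.1198, 0.1415]
eef_rot: [0.001, -0.052, 0.999, 0.0]
wrist_force: [-0.1, -0.2, -0.5]
grip_width: 0.176
26.05 beam tilt 0.1447 53 pans [np.float64(0.048), array([0.012, 0.082]), np.float64(0.0764), array([-0.04 ,  0.087])] tool [0.055 0.009 0.141]
34253 [-0.04097766  0.07427961] [-0.05220687  0.07529057]
```

View pics/b6.png

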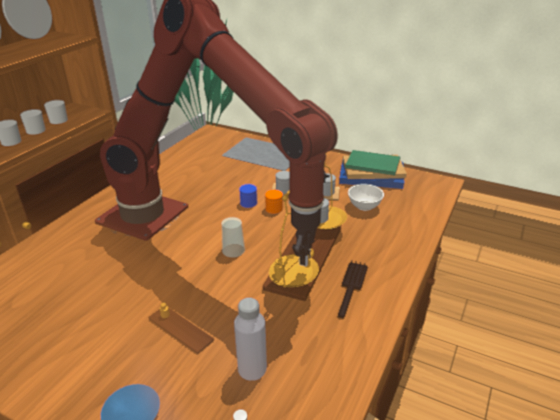

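The hand is over the far part of the right pan at (305,255), clear of the beam, with the medium weight still upright on its board at (164,310). Lowering.

```bash

python3 -m crank '{"slide":[[0,0,0.01],[0,0,0.01],[0,0,0.008],[0,0,0.004],[0,0,0.003],[0,0,0.003],[0,0,0.003],[0,0,0],[0,0,0]],"yaw":[0,0,0,0,0,0,0,0,0],"gripper":[1,1,1,1,1,1,1,1,1]}'
python3 beam.py b7.png
```

```text
time_s: 26.85
eef_pos: [0.677, -0.1185, 0.0991]
eef_rot: [0.0, -0.053, 0.999, -0.0]
wrist_force: [-0.9, 0.0, 0.1]
grip_width: 0.178
26.9 beam tilt -0.3373 60 pans [np.float64(0.0554), array([0.014, 0.084]), np.float64(0.0682), array([-0.04 ,  0.087])] tool [0.055 0.01  0.099]
```

```bash

python3 -m crank '{"slide":[[0,0,0.002],[0,0,0.002],[0,0,0.002],[0,0,0.001],[0,0,0],[0,0,0]],"yaw":[0,0,0,0,0,0],"gripper":[1,1,1,1,1,1]}'
python3 beam.py b8.png
```

```text
time_s: 27.4
eef_pos: [0.6769, -0.1186, 0.0919]
eef_rot: [-0.0, -0.053, 0.999, -0.0]
wrist_force: [-1.3, 0.1, -0.6]
grip_width: 0.177
27.45 beam tilt -0.4903 58 pans [np.float64(0.0628), array([0.015, 0.083]), np.float64(0.0613), array([-0.04 ,  0.087])] tool [0.055 0.01  0.092]
```

```bash

python3 -m crank '{"slide":[[0,0,0],[0,0,0],[0,0,0],[0,0,0],[0,0,-0.01],[0,0,-0.015],[0,0,-0.02],[0,0,-0.02],[-0.03,0,-0.01],[-0.03,0,-0.01]],"yaw":[0,0,0,0,0,0,0,0,0,0],"gripper":[0.5,0.3,0.2,0.1,0.1,0.1,0.1,0.1,0.1,0.1]}'
python3 beam.py b9.png
python3 -m crank '{"slide":[[0,-0.035,-0.01],[0,-0.035,-0.01],[0,-0.035,-0.01],[0,-0.035,0],[0,-0.035,0],[0,0,0],[0,0,0],[0,0,0],[0,0,0],[0,0,0]],"yaw":[0,0,0,0,0,0,0,0,0,0],"gripper":[0.1,0.1,0.1,0.1,0.1,0.1,0.1,0.1,0.1,0.1]}'
python3 beam.py b10.png
```

```text
time_s: 28.28
eef_pos: [0.7373, -0.1129, 0.1813]
eef_rot: [0.002, -0.052, 0.999, 0.0]
wrist_force: [1.1, 0.9, 0.1]
grip_width: 0.45
28.3333 beam tilt -0.0154 351 pans [np.float64(0.0617), array([-0.044,  0.085]), np.float64(0.0635), array([-0.046,  0.08 ])] tool [0.122 0.011 0.182]
time_s: 29.17
eef_pos: [0.7557, -0.2843, 0.2077]
eef_rot: [0.0, -0.054, 0.999, 0.0]
wrist_force: [0.6, -0.3, 0.2]
grip_width: 0.45
29.2167 beam tilt -1.6 44 pans [np.float64(0.0612), array([0.014, 0.083]), np.float64(0.0624), array([-0.048,  0.046])] tool [ 0.116 -0.164  0.208]
```

```bash

python3 -m crank '{"slide":[[0.036,0,0],[0.036,0,0],[0.036,0,0],[0.036,0,0],[0.036,0,0],[0.036,0,0],[0.036,-0.02,-0.01],[0.036,-0.02,-0.01],[0.03,-0.02,-0.01],[0,0,0]],"yaw":[0,0,0,0,0,0,0,0,0,0],"gripper":[0.1,0.1,0.1,0.1,0.1,0.1,0.1,0.1,0.1,0.1]}'
python3 beam.py b11.png
python3 -m crank '{"slide":[[0,0,0],[0,0,0],[0,0,0],[0,0,0],[0,0,0],[0,0,0],[0,0,0],[0,0,0],[0,0,0],[0,0,0]],"yaw":[0,0,0,0,0,0,0,0,0,0],"gripper":[0.1,0.1,0.1,0.1,0.1,0.1,0.1,0.1,0.1,0.1]}'
python3 beam.py b12.png
python3 -m crank '{"slide":[[0,0,0],[0,0,0],[0,0,0],[0,0,0],[0,0,0],[0,0,0],[0,0,0],[0,0,0],[0,0,0],[0,0,0]],"yaw":[0,0,0,0,0,0,0,0,0,0],"gripper":[0.1,0.1,0.1,0.1,0.1,0.1,0.1,0.1,0.1,0.1]}'
python3 beam.py b13.png; python3 beam.py b14.png
python3 - <<'E'
from h import *
a=cv2.imread("pics/b14.png")[120:320,150:400]; cv2.imwrite("pics/fin.png",cv2.resize(a,(750,600),interpolation=cv2.INTER_CUBIC))
p,d,W=cloud("top"); X,Y,Z=W[...,0],W[...,1],W[...,2]
for nm,a,b,r,z0,z1 in [("tinA",.368,.356,.04,.065,.085),("tinC",.515,.408,.04,.065,.085),("M",.383,-.358,.025,.03,.06),("tumb",.389,-.031,.045,.09,.12),("bowl",.671,.395,.08,.045,.065)]:
    q=W[(d>0)&(np.hypot(X-a,Y-b)<r)&(Z>z0)&(Z<z1)]; print(nm,len(q),((q.min(0)+q.max(0))/2).round(3) if len(q) else '')
E
```

```text
time_s: 30.05
eef_pos: [0.44, -0.3844, 0.2399]
eef_rot: [0.001, -0.048, 0.999, -0.001]
wrist_force: [0.7, -1.8, 0.9]
grip_width: 0.446
30.1 beam tilt 0.0057 405 pans [np.float64(0.0608), array([-0.039,  0.083]), np.float64(0.0636), array([-0.048,  0.078])] tool [-0.205 -0.227  0.239]
time_s: 30.93
eef_pos: [0.4462, -0.3786, 0.2367]
eef_rot: [-0.0, -0.053, 0.999, -0.0]
wrist_force: [-0.8, -0.2, 0.4]
grip_width: 0.448
30.9833 beam tilt 0.0052 403 pans [np.float64(0.0605), array([-0.04 ,  0.084]), np.float64(0.0635), array([-0.047,  0.079])] tool [-0.201 -0.225  0.237]
time_s: 31.82
eef_pos: [0.4462, -0.3785, 0.2367]
eef_rot: [-0.0, -0.053, 0.999, -0.0]
wrist_force: [-0.0, -0.2, 0.5]
grip_width: 0.446
31.8667 beam tilt 0.0077 401 pans [np.float64(0.0599), array([-0.037,  0.083]), np.float64(0.0634), array([-0.047,  0.079])] tool [-0.201 -0.225  0.237]
31.9167 beam tilt 0.005 404 pans [np.float64(0.0603), array([-0.038,  0.083]), np.float64(0.0633), array([-0.048,  0.078])] tool [-0.201 -0.225  0.237]
tinA 292 [0.368 0.355 0.072]
tinC 275 [0.517 0.409 0.072]
M 36 [ 0.382 -0.36   0.043]
tumb 289 [ 0.39  -0.031  0.101]
bowl 212 [0.67  0.395 0.053]
```

```bash
python3 - <<'E'
from h import *
p,d,W=cloud("top"); Z=W[...,2]
X=(W[...,:2]-PL)@xb; Y=(W[...,:2]-PL)@yb; pi=p.astype(int)
k=(d>0)&(np.hypot(X,Y)<.08)&(Z>.113)&(Z<.135)&(abs(pi[...,0]-pi[...,2])<50); q=np.c_[X[k],Y[k],np.ones(k.sum())]
print("tin top",k.sum(),X[k].mean(),Y[k].mean(),np.linalg.lstsq(q,Z[k],rcond=None)[0].round(3))
for n in ["top","scene"]:
    p,d,W=cloud(n); Z=W[...,2]; X=(W[...,:2]-PR)@xb; Y=(W[...,:2]-PR)@yb
    for nm,x0,y0 in [("large",-.02,-.008),("small",.053,.009)]:
        k=(d>0)&(np.hypot(X-x0,Y-y0)<.022)&(Z>.08)&(Z<.14); print(n,nm,k.sum(),X[k].mean().round(3),Y[k].mean().round(3),Z[k].max().round(3))
job_done()
E
```

```text
tin top 280 -0.009747396131113984 -2.8985456045901463e-05 [ 0.009 -0.007  0.12 ]
top large 61 -0.024 -0.007 0.114
top small 5 0.044 0.005 0.092
scene large 89 -0.018 -0.012 0.11
scene small 40 0.056 0.005 0.098
the job is handed in; nothing more can be done
```

The middle tin is in the left pan, balanced by the 200 g and 50 g weights in the right pan, so it weighs about 250 g. The job was handed in at about 32 s.

**How it was placed**
- **Tin:** the beam blocks a straight approach over the pan. I pushed the pan, let it swing back under the tin, then lowered the tin to the pan floor. The first try missed, and the pan slipped out under the tin while I still held it. The second try worked.
- **Large weight:** placed the same way, from the robot's side. With only this weight in, the tilt was about 0.085 rad, which meant 50 g was missing.
- **Small weight:** set down from the far side of the beam.

**Last checks**
- **Beam:** measured tilt was +0.005 to +0.008 rad (left pan slightly low). It changed by no more than about 0.003 rad over the last 1.8 s, with the arm clear. Pan floor heights were 60 mm left and 63 mm right.
- **Tin:** its top face is level to about 0.01 rad, so it stands upright.
- **Weights in the pan:** their heights fit standing upright, though the top camera caught only five depth points on the small one.
- **Other things:** the other two tins, the medium weight, the tumbler and the bowl were within 2 mm of their starting places. I did not measure the bottle or the hairbrush at the end. The arm passed clear of both.

One check failed: the picture limit was used up, so I could not view the final close-up. The end state is checked by depth measurements only. While the tin was being set down, the left pan was pressed against its stop for a moment with about 8 N.

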